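# Find the stirrer key that was left latched and release it

## Task

One of the four identical white keys along the front of the magnetic stirrer has been left latched down, so that its place is still switched on. With the gripper shut, tap each of the four keys lightly with the fingertips, going from left to right, to feel which one is down, and push none of the others in; then press the latched key fully home and let it go, so that it springs up and all four keys stand up. Nothing is to be lifted, and the beaker, the bottle and the other loose things stay where they are.

Things in the scene. Friction and masses are not known exactly. Their poses are not given: they have to be found in the camera images.
- stirrer: four-place magnetic stirrer: flat white box 142 x 236 x 40 mm, fast on the bench. Origin: centre of its underside; x to its back, y to its left end, z up. Four identical white keys in a row at 52 mm pitch on a grey deck, 36 mm up, 38 mm in front of the origin. A step up to 40 mm begins 29 mm behind the key centres; on it four steel discs, tops 42 mm up.
- place_1 (a point): first key place, leftmost (+y end): centre of the key's top when it is up, 50 mm above the bench. Fixed to the stirrer; does not move with the key. The latched key is at another place each time. Cap 26 (x) by 24.5 mm (y) in a black frame 3 mm high, 35 mm wide; it moves straight down.
- place_2 (a point): the same for the second key place from the left. A free key starts to give at about 3 N, sinks 1.4 mm per further newton (3 mm at 5 N) and springs back up; pushed beyond about 5 mm it latches.
- place_3 (a point): the same for the third key place from the left. The latched key's top is about 3.4 mm lower (46.6 mm above the bench) and feels rigid up to about 5 N.
- place_4 (a point): the same for the fourth key place, rightmost. Pressed to its stop, top 43 mm above the bench (takes about 8 N), the latched key unlatches and springs up behind the withdrawing finger. Push-push: one more full press would latch it again.
- on_key (a joint): travel in m, growing downward, of the key that is latched at the start, wherever in the row it is (the value does not tell the place): 0 up, about 0.0034 latched, 0.0068 fully home
- off_key_a (a joint): travel in m of one of the three free keys, wherever in the row it is: 0 up, 0.0068 fully home; it must stay under 0.0045
- off_key_b (a joint): the same of the second free key (its place is not told either)
- off_key_c (a joint): the same of the third free key
- beaker_50: small glass beaker, 47 mm wide, 57 mm high, loose on one of the steel discs of the stirrer; origin at the centre of its underside; leave it alone
- cap_red: screw cap, 24 mm across, 15 mm high, lying on the bench to the right of the stirrer; origin at the centre of its underside; leave it alone
- forceps_0: steel forceps, 14 x 135 x 9 mm, lying in front of the stirrer; origin at the middle of the underside, long axis y; leave them alone
- timer: bench timer, 58 x 62 x 18 mm, lying at the front right; origin at the centre of its underside; leave it alone
- bottle_amber_b: small amber bottle, 38 mm across, 68 mm high, loose on another of the steel discs; origin at the centre of its underside; leave it alone
- dish_1: plastic dish, 62 mm across, 14 mm high, lying at the back right; origin at the centre of its underside; leave it alone

How it is judged:
By the outcome, as a careful person would: the job done as asked, in the order asked, and still so for the second after the job is handed in, with the robot touching nothing.
It also fails if it takes over 58 s, if anything falls off the work surface, if the arm or the gripper's body presses on something with over 40 N, if the wrist force passes 120 N, or if a joint passes its speed limit or range.

## Robot

A 6-joint arm with a two-finger parallel gripper is mounted at the origin on a cart in front of the work surface, level with it; the furniture and walls round the work are solid. World frame = base frame: x ahead of the robot, y to its left, z up, the work surface at z = 0. Lengths are in mm, angles in rad, forces in N, time in s.
With the tool pointing down it reaches from about 325 to 775 mm from the base axis. Payload 5.5 kg.
Tool frame: the origin (TCP) lies on the centre line of the jaws, within the pads' length; the fingertips stand 11 mm ahead of it and the grasp point (between the pads) lies 8 mm behind it; y points along the fingers, z is the direction in which the jaws open and shut, and the axes are right-handed (so a half turn about y gives the same grasp; the last joint's range is limited). The gripper opens to 88 mm and grips with 3 to 60 N. Pads are 20 mm wide; open, the fingers measure 115 mm over their backs; the gripper's body (75 mm by 178 mm) begins 61 mm behind the grasp point.
Start: joints at [1.055, 0.091, 1.231, -0, 1.82, -0.057], TCP at [265.73, 537.963, 233.631] pointing down, gripper open.
Joint ranges: [-2.87, 2.87], [-0.86, 2.18], [0.17, 2.46], [-1.51, 4.65], [0.06, 2.69], [-2.65, 2.65]. Speed limits (rad/s): [2.57, 2.57, 3.01, 3.14, 3.14, 3.14].

## Interface

Orientations are given as a rotation vector (axis times angle).
In Python, from rig import manip, imaging, order, models gives the robot as it stands.
- The arm moves only by the tool play_rows, never from a script. Its arguments are lists of equal length, an entry for each row: "delta_pos": the shift along the world's x, y, z in cm, a list of three; "dr": the turn, a rotation vector about the world's x, y, z in degrees, a list of three; "fingers": the closure in counts, from 0 (fully open) to 255 (shut). A call has exactly 8 rows; each row is the pose to reach, as a shift and turn from the pose commanded when the call began; what a row does not reach only later rows make up. A row lasts 1/10 s, in which the tool goes at most 50 mm and 8.59 degrees, less where a joint would pass 70% of its speed; a pose out of reach is approached as far as the arm can. A call with a gripper value outside its range is refused whole. The fingers move at their own pace and stop on an object; "newtons" is the grip in N (left out, the last holds). Time passes only in rows, so rows that repeat a pose let the fingers close, or fill a call up. It gives the time, the measured TCP pose, the force and the opening at its end, in the units of the state.
- manip.state(): the state, without advancing time (a new reading comes with each control period).
- imaging.read_camera(name): name is "scene" or "top" or "wrist"; returns a dict with "img" (480x640x3 uint8, blue, green, red), "range_z" (480x640 float32, mm along the optical axis (not along the pixel's ray), 0 where there is no reading), "camera_matrix" (3x3 intrinsics, pixels), "k1" (the pictures are not rectified: a ray, as slopes to the right and down, at radius r is drawn at 1 + k1 r^2 times it, then the intrinsics apply), "R" (3x3) and "t" (3): a world point X has camera coordinates R X + t. Camera axes: x right, y down, z forward; pixel columns grow to the right and rows downward; lengths in mm; the calibration is good to about 2 mm. A picture is of the moment at which its call begins.
- order.finish_job(): hands the job in, once; it reports no verdict.
Trained networks look in a picture, given as the dict that the camera call returned (one of the last four; its "shot" number tells which), for a name from the list of things; names that differ only in an ending like _2 or _b are one class to them, and where a whole thing is asked for, a point or a joint stands for the part that bears it (a point fixed in the world has none). Each returns a list of dicts, best first, with "p" (0 to 1); they miss things now and then, are a little off and sometimes report something else, mostly with a low value. They report only what shows in the picture. A call takes as long as a camera call.
- models.boxes_of(picture, name): "extent" ([left, top, width, height] in pixels, round what is visible of it).
The state is a dict: "time": time; "qpos": joint angles; "dq": joint speeds; "tau": joint torques, N m; "tcp_pos": TCP position; "ee_rot": TCP orientation; "wrist_force": force on the tool from outside, world axes, zero at the start; "torque": the same for the moment, N m; "finger_gap": finger opening in mm.
Only numpy, scipy, OpenCV 4.12 (cv2) and the standard library are available. Lean on these libraries where they do the work, as an engineer would, in place of code of your own. Each camera call takes 0.05 s, during which the arm holds its last target.

## Working session

There is one attempt and no reset: what is moved stays moved. The work goes in short steps, Python scripts to look and compute and a tool call to move; the robot and the scene stay as the last step left them, time stands still between calls to the robot, and variables do not carry over. Pictures are saved under pics/ and viewed, and the job is handed in when it is done.

Besides the shell and the picture viewer there is one more tool, called after "Request:" as name(argument=value, ...) on one line, values as JSON. play_rows: Moves the arm, as the interface text tells. Its arguments: {"type":"object","properties":{"delta_pos":{"type":"array"},"dr":{"type":"array"},"fingers":{"type":"array"},"newtons":{"type":"number"}},"required":["delta_pos","dr","fingers"]}

```bash
mkdir -p pics; ls
python3 - <<'E'
from rig import manip, imaging, models
import cv2,pickle
print(manip.state())
for n in ("top","scene"):
    p=imaging.read_camera(n); cv2.imwrite(f"pics/{n}0.png",p["img"]); pickle.dump(p,open(f"{n}0.pkl","wb"))
    print(n,p["camera_matrix"],p["k1"],p["R"],p["t"])
    for o in("stirrer","place_1","on_key","beaker_50","bottle_amber_b"):
        print(o,models.boxes_of(p,o)[:5])
E
```

```text
pics
{'time': 0.0, 'qpos': array([ 1.05532118e+00,  9.18444820e-02,  1.23189361e+00,  1.26575367e-05,
        1.81980532e+00, -5.67088018e-02]), 'dq': array([-3.38845305e-04, -7.69726820e-04,  1.21040672e-04,  1.77458106e-04,
        2.33357860e-05,  1.68313695e-04]), 'tau': array([ 8.41236451e-04, -4.46462560e+01, -4.06438959e+01,  6.98313955e-02,
        2.98058311e-02, -1.44571281e-04]), 'tcp_pos': array([265.56818436, 537.71162041, 232.51111602]), 'ee_rot': array([-1.54257073,  0.36027644, -0.3593866 ]), 'wrist_force': array([ 1.10697236,  0.22710854, -0.45602424]), 'torque': array([ 0.01620069,  0.0481782 , -0.07082915]), 'finger_gap': 87.75753794180329}
top [[509.32010717   0.         325.82662892]
 [  0.         509.32010717 238.8794937 ]
 [  0.           0.           1.        ]] -0.022572121175164352 [[ 0.00975915 -0.99994339  0.0042387 ]
 [-0.99286785 -0.01019361 -0.11878347]
 [ 0.11881996 -0.00304924 -0.99291113]] [ 10.20936607 531.66096495 875.58586196]
stirrer [{'extent': [226.9, 170.1, 138.0, 89.4], 'p': 0.69}]
place_1 [{'extent': [230.6, 169.6, 134.7, 89.7], 'p': 0.72}
[... 163 characters left out ...]
, 23.3, 23.5], 'p': 0.85}]
scene [[564.24343412   0.         311.49787192]
 [  0.         564.24343412 235.18082459]
 [  0.           0.           1.        ]] 0.032735141021688154 [[-0.64995505 -0.75991964 -0.00897602]
 [-0.35446414  0.31357649 -0.88092279]
 [ 0.6722452  -0.56937854 -0.47317489]] [365.15378278 237.07399625 552.54632748]
stirrer [{'extent': [183.6, 218.3, 172.5, 100.7], 'p': 0.74}]
place_1 [{'extent': [185.2, 217.3, 171.5, 97.9], 'p': 0.67}, {'extent': [352.6, 214.4, 15.5, 13.8], 'p': 0.4}]
on_key [{'extent': [268.5, 254.3, 21.8, 16.2], 'p': 0.72}]
beaker_50 [{'extent': [231.9, 206.2, 29.3, 45.4], 'p': 0.91}]
bottle_amber_b [{'extent': [283.5, 185.7, 21.7, 40.8], 'p': 0.72}]
```

View pics/top0.png

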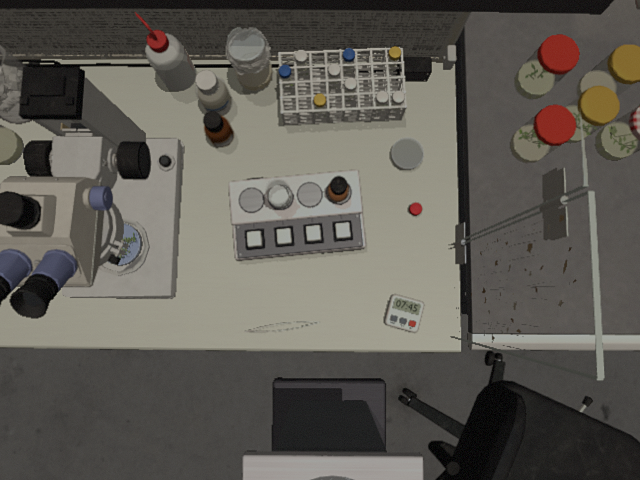

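View pics/scene0.png

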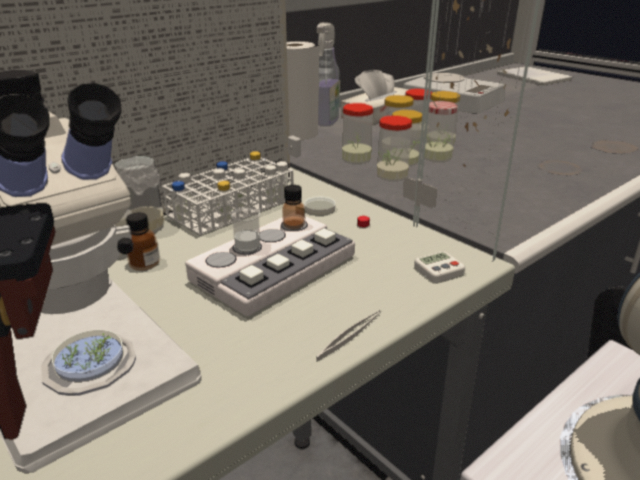

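```bash
cat > h.py <<'E'
import numpy as np,cv2,pickle
def cloud(p):
    K=p["camera_matrix"];k1=p["k1"];h,w=p["range_z"].shape
    u,v=np.meshgrid(np.arange(w),np.arange(h))
    uv=np.stack([u,v],-1).reshape(-1,1,2).astype(np.float64)
    s=cv2.undistortPoints(uv,K,np.array([k1,0,0,0,0.])).reshape(h,w,2)
    z=p["range_z"].astype(float)
    P=np.dstack([s[...,0]*z,s[...,1]*z,z])
    X=(P-p["t"])@p["R"]
    X[z==0]=np.nan
    return X
def ray_at(p,uv,zw):
    s=cv2.undistortPoints(np.array(uv,float).reshape(-1,1,2),p["camera_matrix"],np.array([p["k1"],0,0,0,0.])).reshape(-1,2)
    d=np.c_[s,np.ones(len(s))]@p["R"]; c=-p["R"].T@p["t"]
    return c+d*((zw-c[2])/d[:,2])[:,None]
E
python3 - <<'E'
from h import *
p=pickle.load(open("top0.pkl","rb"));X=cloud(p);img=p["img"]
g=cv2.cvtColor(img,cv2.COLOR_BGR2GRAY)
cv2.imwrite("pics/crop.png",cv2.resize(img[160:270,215:375],None,fx=5,fy=5,interpolation=cv2.INTER_CUBIC))
m=(g>150).astype(np.uint8); m[:215]=0;m[258:]=0;m[:,:236]=0;m[:,362:]=0
n,l,st,c=cv2.connectedComponentsWithStats(m)
for i in range(1,n):
    if 60<st[i,4]<600:
        print(st[i],c[i],ray_at(p,c[i],50.)[0],np.nanmedian(X[l==i],0))
# heights
for nm,y0,y1,x0,x1 in (("all",0,480,0,640),("micro",60,310,0,180),("rack",40,130,270,440)):
    q=X[y0:y1,x0:x1].reshape(-1,3);q=q[np.isfinite(q[:,0])]
    print(nm,q.min(0),q.max(0),q[q[:,2].argmax()])
# height map coarse, top & scene
for f in("top0.pkl","scene0.pkl"):
    q=cloud(pickle.load(open(f,"rb"))).reshape(-1,3);q=q[np.isfinite(q[:,0])]
    H=np.full((16,22),-99)
    for x,y,z in q:
        i=int((x-150)//40);j=int((560-y)//40)
        if 0<=i<16 and 0<=j<22:H[i,j]=max(H[i,j],z)
    print("rows x from 150 by 40; cols y from 560 down");print(H[::-1])
E
```

```text
[236 215  46   8 266] [255.36090226 217.60902256] [565.63372682 139.5181617   50.        ] [567.70603045 143.1636674   40.02881447]
[336 223  14  14 166] [342.52409639 229.65662651] [545.88438043 -13.45828108  50.        ] [545.50308525 -14.09633754  50.2773831 ]
[307 226  13  14 163] [312.99386503 232.4601227 ] [540.40545919  38.1229651   50.        ] [540.81903414  38.12761461  50.08285485]
[277 229  14  14 163] [283.50306748 235.5398773 ] [534.45203844  89.54221643  50.        ] [534.44994922  90.43900822  46.52543972]
[248 232  13  14 164] [253.70731707 238.29268293] [529.07743684 141.44269458  50.        ] [529.41960227 141.40486254  50.2325737 ]
[327 254  35   4  78] [348.20512821 256.15384615] [499.49444982 -23.6091325   50.        ] [ 5.03786936e+02 -2.93206370e+01  4.28366359e-01]
all [ -181.99617378 -1064.99467665  -838.14913748] [1020.13367723 1124.7216572   529.16509776] [ 680.87042838 -220.45047211  529.16509776]
micro [400.2294711  273.56961366  -6.63567514] [881.6414009  642.52041277 365.90209187] [429.61244427 355.34504371 365.90209187]
rack [ 743.25898318 -200.442907
[... 2465 characters left out ...]
2   1   1   1   2   2  15   1
    2 386   1   1]
 [-99  30  30 364 363 364  30   2   3   1   2   2   1   2   1   1  18  17
    1 388   2   1]
 [-99 -99   2   2   3   2   3   2   2   6  10  10   8   5   1   1  19  19
    1 390   2   2]
 [-99 -99 -99   0   2   2   2   3   2   2   2   1   1   2   1   1   2   1
    1   1   1   1]
 [-99 -99 -99 -99 -99 -99 -99 -99 -99 -99 -99 -99 -99 -99 -99 -99 -99 -99
  -99 -99 -99 -99]
 [-99 291 346 -99 -99 -99 -99 -99 -99 -99 -99 -99 -99 -99 -99 -99 -99 -99
  -99 -99 -99 -99]
 [-99 346 346 -99 -99 -99 -99 -99 -99 -99 -99 -99 -99 -99 -99 -99 -99 -99
  -99 -99 -99 -40]
 [-99 -99 -99 -99 -99 -99 -99 -99 -99 -99 -99 -99  -4 -99 -99 -99 -99 -99
  -99 -99 -99 -86]]
```

View pics/crop.png

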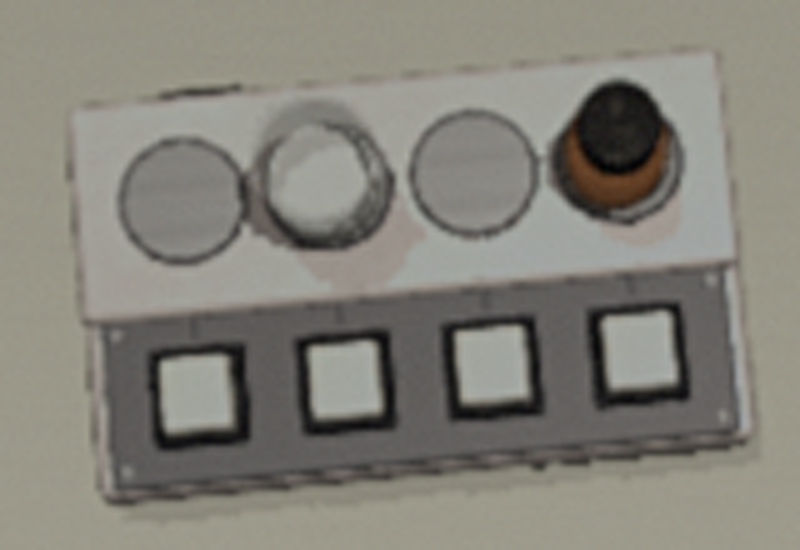

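Run:
```python
import numpy as np
from rig import manip
from scipy.spatial.transform import Rotation as R
s=manip.state();print(s["tcp_pos"],s["wrist_force"],s["time"])
M=R.from_rotvec(s["ee_rot"]).as_matrix();print(M.round(3))
y=np.array([-16.4,155.4,0]);y/=np.linalg.norm(y)
for sg in(1,-1):
    z=sg*y; Y=np.array([0,0,-1.]);T=np.c_[np.cross(Y,z),Y,z]
    d=R.from_matrix(T@M.T).as_rotvec(degrees=True);print(sg,d)
```

```text
[265.7348213  537.96740374 233.64317049] [ 0.38861962 -0.11060532  0.08674911] 0.6
[[ 0.897  0.     0.443]
 [-0.443  0.     0.897]
 [-0.    -1.     0.   ]]
1 [-1.31135738e-03 -1.98122441e-04  3.23113517e+01]
-1 [-2.62335089e-04  1.73637602e-03 -1.47688648e+02]
```

Request:
play_rows(delta_pos=[[-2,-4,0],[-3,-8,0],[-3.5,-12.5,0],[-3,-17,0],[-1,-21.5,0],[1.5,-25.5,0],[4.5,-29.5,0],[7.5,-33.5,0]], dr=[[0,0,4],[0,0,8],[0,0,12],[0,0,16],[0,0,20],[0,0,24],[0,0,28],[0,0,32.3]], fingers=[255,255,255,255,255,255,255,255], newtons=20)

```text
time: 1.4
tcp_pos: [341.2, 201.3, 234.2]
ee_rot: [-1.568, -0.087, 0.084]
wrist_force: [1.4, 1.1, 0.2]
finger_gap: 27.4
```

Request:
play_rows(delta_pos=[[2,-4,0],[6,-6.2,-1],[10,-6.2,-3],[14,-6.2,-6],[17,-6.2,-9],[18.9,-6.2,-12],[18.9,-6.2,-14],[18.9,-6.2,-14]], dr=[[0,0,0],[0,0,0],[0,0,0],[0,0,0],[0,0,0],[0,0,0],[0,0,0],[0,0,0]], fingers=[255,255,255,255,255,255,255,255])

```text
time: 2.2
tcp_pos: [528.0, 140.4, 89.5]
ee_rot: [-1.57, -0.076, 0.088]
wrist_force: [-0.4, 0.6, 0.4]
finger_gap: 0.4
```

Run:
```python
from rig import manip, imaging
import cv2,pickle
s=manip.state();print(s["time"],s["tcp_pos"],s["wrist_force"],s["ee_rot"],s["finger_gap"],s["qpos"])
for n in ("top","scene","wrist"):
    p=imaging.read_camera(n); cv2.imwrite(f"pics/{n}1.png",p["img"]); pickle.dump(p,open(f"{n}1.pkl","wb"))
s=manip.state();print(s["time"],s["tcp_pos"],s["wrist_force"])
```

```text
2.2 [528.0239381  140.39833022  89.45926375] [-0.35838371  0.60352767  0.43746627] [-1.57027329 -0.07639413  0.08777968] 0.3803835773245515 [ 1.97601046e-01 -2.63742728e-02  1.60608758e+00  1.72083050e-05
  1.56919856e+00 -1.47770585e+00]
2.35 [530.11102864 141.1265454   95.23462268] [0.21494939 0.17756391 0.11055765]
```

View pics/scene1.png

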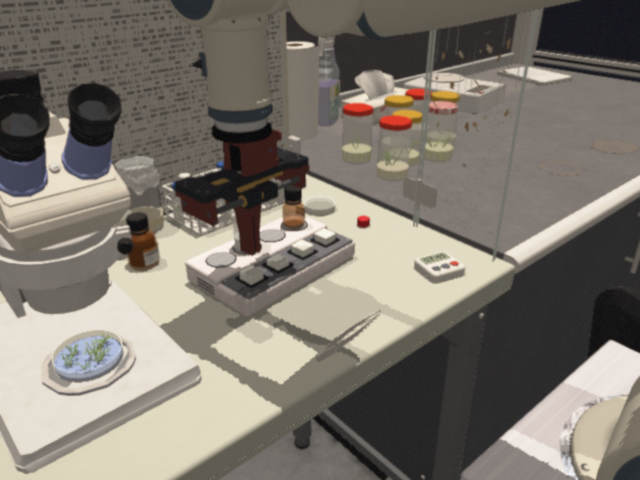

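View pics/wrist1.png

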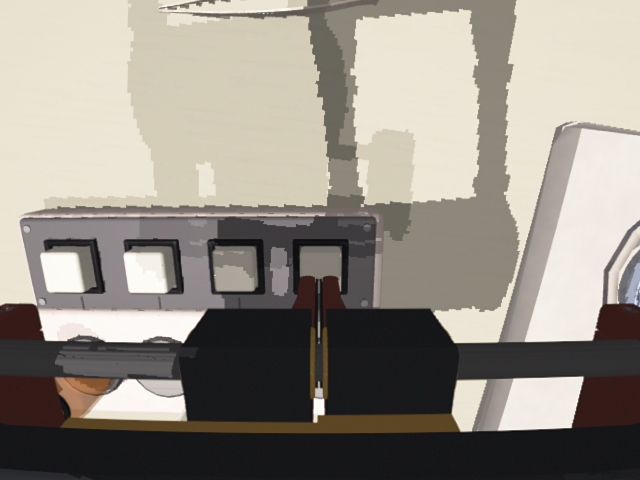

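Run:
```python
from h import *
from rig import manip
p=pickle.load(open("wrist1.pkl","rb"));X=cloud(p)
for n,(a,b,c,d) in dict(k4=(255,288,46,90),k3=(255,288,130,172),k2=(248,288,216,258),k1=(250,274,303,340)).items():
    q=X[a:b,c:d].reshape(-1,3);q=q[q[:,2]>44]; print(n,len(q),np.median(q,0).round(1),((q.min(0)+q.max(0))/2).round(1))
s=manip.state();print(s["time"],s["tcp_pos"],s["wrist_force"])
```

```text
k4 1351 [544.6  -9.8  50.1] [544.9 -12.2  48.2]
k3 1286 [538.7  41.1  50.3] [538.8  40.4  48.3]
k2 1459 [532.7  90.8  46.9] [533.3  90.9  46.5]
k1 885 [521.8 141.2  50.2] [522.3 141.2  48.6]
2.35 [530.11102864 141.1265454   95.23462268] [0.21494939 0.17756391 0.11055765]
```

Request:
play_rows(delta_pos=[[0,0,-1],[0,0,-2],[0,0,-2.6],[0,0,-2.8],[0,0,-2.8],[0,0,-2.8],[0,0,-2.8],[0,0,-2.8]], dr=[[0,0,0],[0,0,0],[0,0,0],[0,0,0],[0,0,0],[0,0,0],[0,0,0],[0,0,0]], fingers=[255,255,255,255,255,255,255,255])

```text
time: 3.15
tcp_pos: [529.9, 141.0, 66.0]
ee_rot: [-1.569, -0.083, 0.082]
wrist_force: [0.1, 0.3, -0.5]
finger_gap: 0.9
```

Request:
play_rows(delta_pos=[[0,0,-0.1],[0,0,-0.2],[0,0,-0.3],[0,0,-0.4],[0,0,-0.45],[0,0,-0.5],[0,0,-0.5],[0,0,-0.5]], dr=[[0,0,0],[0,0,0],[0,0,0],[0,0,0],[0,0,0],[0,0,0],[0,0,0],[0,0,0]], fingers=[255,255,255,255,255,255,255,255])

```text
time: 3.95
tcp_pos: [529.7, 141.0, 60.9]
ee_rot: [-1.569, -0.083, 0.082]
wrist_force: [-1.6, -0.3, 2.8]
finger_gap: 0.7
```

Request:
play_rows(delta_pos=[[0,0,-0.03],[0,0,-0.06],[0,0,-0.08],[0,0,-0.08],[0,0,-0.08],[0,0,-0.08],[0,0,-0.08],[0,0,-0.08]], dr=[[0,0,0],[0,0,0],[0,0,0],[0,0,0],[0,0,0],[0,0,0],[0,0,0],[0,0,0]], fingers=[255,255,255,255,255,255,255,255])

```text
time: 4.75
tcp_pos: [529.8, 140.9, 59.9]
ee_rot: [-1.569, -0.082, 0.082]
wrist_force: [-2.0, -0.7, 3.8]
finger_gap: 0.4
```

Run:
```python
from rig import manip
s=manip.state();print(s["time"],s["tcp_pos"],s["wrist_force"])
```

```text
4.75 [529.75369036 140.94267931  59.85619254] [-1.99676753 -0.73703871  3.80952147]
```

Request:
play_rows(delta_pos=[[0,0,0.8],[0,0,1.6],[0.25,-2.5,1.6],[0.5,-5.14,1.6],[0.5,-5.14,1.4],[0.5,-5.14,0.8],[0.5,-5.14,0.4],[0.5,-5.14,0.4]], dr=[[0,0,0],[0,0,0],[0,0,0],[0,0,0],[0,0,0],[0,0,0],[0,0,0],[0,0,0]], fingers=[255,255,255,255,255,255,255,255])

```text
time: 5.55
tcp_pos: [534.0, 90.4, 62.6]
ee_rot: [-1.569, -0.082, 0.085]
wrist_force: [-0.1, -0.3, -0.2]
finger_gap: 0.6
```

Request:
play_rows(delta_pos=[[0,0,-0.1],[0,0,-0.2],[0,0,-0.3],[0,0,-0.36],[0,0,-0.42],[0,0,-0.42],[0,0,-0.42],[0,0,-0.42]], dr=[[0,0,0],[0,0,0],[0,0,0],[0,0,0],[0,0,0],[0,0,0],[0,0,0],[0,0,0]], fingers=[255,255,255,255,255,255,255,255])

```text
time: 6.35
tcp_pos: [534.8, 89.5, 59.7]
ee_rot: [-1.569, -0.083, 0.082]
wrist_force: [0.2, -0.9, -0.8]
finger_gap: 0.5
```

Request:
play_rows(delta_pos=[[0,0,-0.05],[0,0,-0.1],[0,0,-0.15],[0,0,-0.19],[0,0,-0.22],[0,0,-0.22],[0,0,-0.22],[0,0,-0.22]], dr=[[0,0,0],[0,0,0],[0,0,0],[0,0,0],[0,0,0],[0,0,0],[0,0,0],[0,0,0]], fingers=[255,255,255,255,255,255,255,255])

```text
time: 7.15
tcp_pos: [534.8, 89.5, 57.7]
ee_rot: [-1.569, -0.083, 0.082]
wrist_force: [-1.7, -0.7, 4.9]
finger_gap: 0.3
```

Request:
play_rows(delta_pos=[[0,0,0.8],[0,0,1.8],[0.25,-2.5,1.8],[0.53,-5.17,1.8],[0.53,-5.17,1.5],[0.53,-5.17,0.9],[0.53,-5.17,0.7],[0.53,-5.17,0.7]], dr=[[0,0,0],[0,0,0],[0,0,0],[0,0,0],[0,0,0],[0,0,0],[0,0,0],[0,0,0]], fingers=[255,255,255,255,255,255,255,255])

```text
time: 7.95
tcp_pos: [539.5, 38.7, 63.6]
ee_rot: [-1.569, -0.082, 0.084]
wrist_force: [-0.3, 0.2, 0.1]
finger_gap: 0.6
```

Request:
play_rows(delta_pos=[[0,0,-0.1],[0,0,-0.2],[0,0,-0.27],[0,0,-0.34],[0,0,-0.42],[0,0,-0.42],[0,0,-0.42],[0,0,-0.42]], dr=[[0,0,0],[0,0,0],[0,0,0],[0,0,0],[0,0,0],[0,0,0],[0,0,0],[0,0,0]], fingers=[255,255,255,255,255,255,255,255])

```text
time: 8.75
tcp_pos: [540.1, 38.0, 60.5]
ee_rot: [-1.569, -0.083, 0.082]
wrist_force: [-0.8, 0.9, 2.8]
finger_gap: 0.5
```

Request:
play_rows(delta_pos=[[0,0,0.8],[0,0,1.5],[0.25,-2.5,1.5],[0.54,-5.18,1.5],[0.54,-5.18,1.3],[0.54,-5.18,0.7],[0.54,-5.18,0.42],[0.54,-5.18,0.42]], dr=[[0,0,0],[0,0,0],[0,0,0],[0,0,0],[0,0,0],[0,0,0],[0,0,0],[0,0,0]], fingers=[255,255,255,255,255,255,255,255])

```text
time: 9.55
tcp_pos: [544.9, -13.1, 63.5]
ee_rot: [-1.569, -0.082, 0.084]
wrist_force: [0.8, 0.8, 0.2]
finger_gap: 0.2
```

Request:
play_rows(delta_pos=[[0,0,-0.1],[0,0,-0.2],[0,0,-0.27],[0,0,-0.34],[0,0,-0.42],[0,0,-0.42],[0,0,-0.42],[0,0,-0.42]], dr=[[0,0,0],[0,0,0],[0,0,0],[0,0,0],[0,0,0],[0,0,0],[0,0,0],[0,0,0]], fingers=[255,255,255,255,255,255,255,255])

```text
time: 10.35
tcp_pos: [545.5, -13.8, 60.5]
ee_rot: [-1.569, -0.083, 0.082]
wrist_force: [-0.7, 3.0, 3.3]
finger_gap: 0.2
```

Request:
play_rows(delta_pos=[[0,0,1],[0,0,2],[-0.35,3.4,2],[-0.7,6.8,2],[-1.07,10.35,2],[-1.07,10.35,1.2],[-1.07,10.35,0.4],[-1.07,10.35,0.1]], dr=[[0,0,0],[0,0,0],[0,0,0],[0,0,0],[0,0,0],[0,0,0],[0,0,0],[0,0,0]], fingers=[255,255,255,255,255,255,255,255])

```text
time: 11.15
tcp_pos: [534.4, 88.7, 60.1]
ee_rot: [-1.57, -0.081, 0.083]
wrist_force: [-1.1, 0.2, 0.7]
finger_gap: 0.3
```

Request:
play_rows(delta_pos=[[0,0,-0.15],[0,0,-0.3],[0,0,-0.4],[0,0,-0.5],[0,0,-0.6],[0,0,-0.66],[0,0,-0.66],[0,0,-0.66]], dr=[[0,0,0],[0,0,0],[0,0,0],[0,0,0],[0,0,0],[0,0,0],[0,0,0],[0,0,0]], fingers=[255,255,255,255,255,255,255,255])

```text
time: 11.95
tcp_pos: [534.9, 88.7, 55.9]
ee_rot: [-1.57, -0.082, 0.081]
wrist_force: [-3.1, -2.6, 6.9]
finger_gap: 0.8
```

Run:
```python
from rig import manip
s=manip.state();print(s["time"],s["tcp_pos"],s["wrist_force"])
```

```text
11.95 [534.94869595  88.70861406  55.9026528 ] [-3.10489722 -2.62759622  6.93813713]
```

Request:
play_rows(delta_pos=[[0,0,-0.08],[0,0,-0.16],[0,0,-0.24],[0,0,-0.3],[0,0,-0.35],[0,0,-0.35],[0,0,-0.35],[0,0,-0.35]], dr=[[0,0,0],[0,0,0],[0,0,0],[0,0,0],[0,0,0],[0,0,0],[0,0,0],[0,0,0]], fingers=[255,255,255,255,255,255,255,255])

```text
time: 12.75
tcp_pos: [535.1, 88.7, 54.4]
ee_rot: [-1.571, -0.083, 0.081]
wrist_force: [-8.1, -4.2, 15.0]
finger_gap: 0.1
```

Request:
play_rows(delta_pos=[[0,0,-0.05],[0,0,-0.1],[0,0,-0.15],[0,0,-0.15],[0,0,-0.15],[0,0,-0.15],[0,0,-0.15],[0,0,-0.15]], dr=[[0,0,0],[0,0,0],[0,0,0],[0,0,0],[0,0,0],[0,0,0],[0,0,0],[0,0,0]], fingers=[255,255,255,255,255,255,255,255])

```text
time: 13.55
tcp_pos: [535.1, 88.7, 54.3]
ee_rot: [-1.571, -0.084, 0.08]
wrist_force: [-11.7, -3.7, 21.8]
finger_gap: 0.2
```

Rigid at the stop (no further motion, 22 N). I'll withdraw straight up, then back away and look.

Request:
play_rows(delta_pos=[[0,0,0.3],[0,0,0.8],[0,0,1.5],[0,0,3],[0,0,5],[0,0,8],[0,0,11],[0,0,12]], dr=[[0,0,0],[0,0,0],[0,0,0],[0,0,0],[0,0,0],[0,0,0],[0,0,0],[0,0,0]], fingers=[255,255,255,255,255,255,255,255])

```text
time: 14.35
tcp_pos: [536.1, 89.9, 174.1]
ee_rot: [-1.569, -0.087, 0.078]
wrist_force: [-0.2, -0.1, 0.7]
finger_gap: 0.9
```

Request:
play_rows(delta_pos=[[-3,0,2],[-7,0,3],[-11,0,3],[-15,0,3],[-18,0,3],[-18,0,3],[-18,0,3],[-18,0,3]], dr=[[0,0,0],[0,0,0],[0,0,0],[0,0,0],[0,0,0],[0,0,0],[0,0,0],[0,0,0]], fingers=[255,255,255,255,255,255,255,255])

```text
time: 15.15
tcp_pos: [355.3, 89.6, 199.2]
ee_rot: [-1.569, -0.082, 0.083]
wrist_force: [0.4, 0.3, -0.1]
finger_gap: 0.5
```

Run:
```python
from rig import manip, imaging,models
from h import *
s=manip.state();print(s["time"],s["tcp_pos"],s["wrist_force"])
for n in ("top","scene"):
    p=imaging.read_camera(n); cv2.imwrite(f"pics/{n}2.png",p["img"]); X=cloud(p); X0=cloud(pickle.load(open(n+"0.pkl","rb")))
    if n=="top":
        for k,(u,v) in enumerate([(254,238),(283,235),(313,232),(342,229)]):
            print(k+1,np.nanmedian(X[v-3:v+4,u-3:u+4].reshape(-1,3),0).round(1),np.nanmedian(X0[v-3:v+4,u-3:u+4].reshape(-1,3),0).round(1))
    p0=pickle.load(open(n+"0.pkl","rb"))
    for o in("beaker_50","bottle_amber_b","cap_red","forceps_0","timer","dish_1"): print(n,o,[b["extent"] for b in models.boxes_of(p,o)[:1]])
```

```text
15.15 [355.34155451  89.57173647 199.24358107] [ 0.40236382  0.29553914 -0.06150391]
1 [529.6 141.1  50.1] [529.7 141.1  49.8]
2 [535.4  90.4  49.9] [535.9  90.7  46.8]
3 [541.2  38.2  50.2] [541.1  38.1  50.3]
4 [547.1 -12.5  50. ] [547.  -12.5  50.6]
top beaker_50 [[264.8, 176.5, 28.9, 34.0]]
top bottle_amber_b [[327.5, 179.8, 22.1, 19.3]]
top cap_red [[408.1, 197.0, 14.9, 16.4]]
top forceps_0 []
top timer [[380.9, 289.4, 42.2, 43.0]]
top dish_1 [[390.3, 139.0, 34.3, 29.7]]
scene beaker_50 [[229.9, 205.0, 29.0, 49.7]]
scene bottle_amber_b [[285.4, 187.0, 17.1, 43.7]]
scene cap_red [[354.3, 216.4, 14.4, 12.0]]
scene forceps_0 [[319.9, 312.8, 59.8, 48.8]]
scene timer [[414.0, 248.9, 48.8, 33.8]]
scene dish_1 [[301.3, 197.2, 33.4, 21.9]]
```

View pics/top2.png

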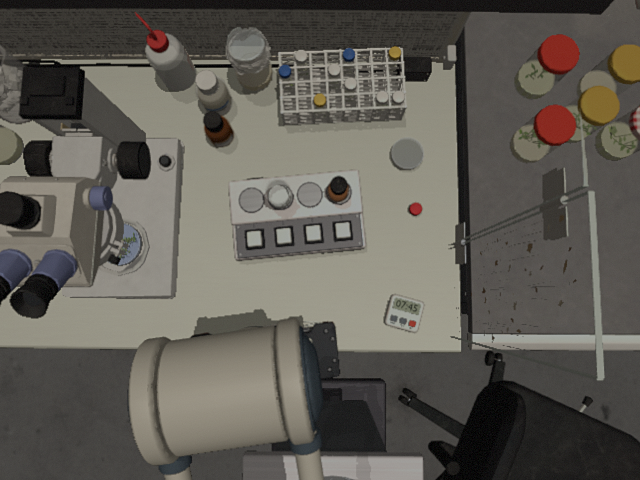

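View pics/scene2.png

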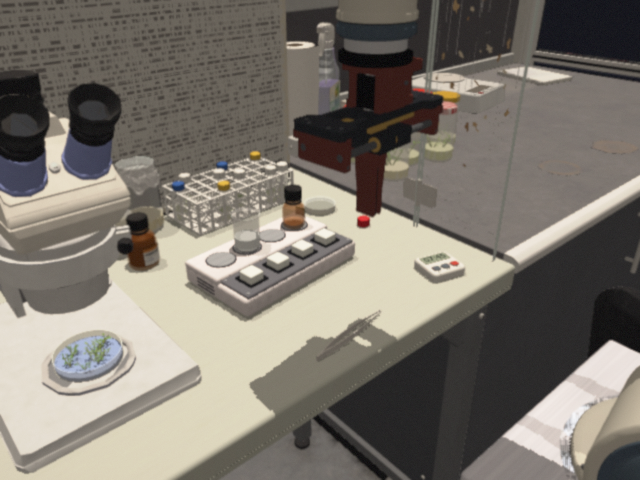

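All four keys stand at about 50 mm, the loose things are where they were, and the arm is clear of everything.

```bash
python3 -c "
from rig import order;print(order.finish_job())"
```

```text
the job is handed in; nothing more can be done
None
```

The latched key was the second from the left. I pressed it fully home once and it sprang up, so all four keys now stand up. The job is handed in, at about 15 s of the 58 s allowed.

- **Tapping, left to right:** with the gripper shut, keys 1, 3 and 4 met the fingertips with the tips about 49.5–50 mm above the bench, at about 3 N. Key 1 was followed about 1 mm down, at 3.8 N, so none of the free keys came near latching. Key 2 gave no contact at 48.7 mm, then about 4.9 N at 46.7 mm, so it was the one latched.
- **Pressing key 2:** I pushed until it stopped moving. The vertical force reached 22 N, well above the 8 N stated for reaching the stop. The fingertips read 43.3 mm there. I then withdrew straight up.
- **Last checks:** depth from the top camera put the key tops at 50.1, 49.9, 50.2 and 50.0 mm; key 2 had been at 46.8 mm. The beaker, bottle, cap, timer and dish looked unmoved in both cameras.
- **One gap:** the network did not find the forceps in the top view because the arm covers them there. They show in the scene view in their original place.
- **Arm:** it is clear of everything, with about 0 N at the wrist.

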